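Unlock the plug gauge and hold it drawn to its groove

ROBOT

A 6-joint arm with a two-finger parallel gripper is mounted at the origin on the work surface. World frame = base frame: x ahead of the robot, y to its left, z up, the work surface at z = 0. Lengths are in m, angles in rad, forces in N, time in s.
With the tool pointing down it reaches from about 0.25 to 0.725 m from the base axis. Payload 9.7 kg.
Tool frame: the origin (TCP) lies midway between the tips of the shut fingers; the grasp point (between the pads) lies 19 mm behind it; z points along the fingers, y is the direction in which the jaws open and shut (so a half turn about z gives the same grasp; the last joint's range is limited). The gripper opens to 85 mm and grips with 20 to 120 N. Pads are 22 mm wide; open, the fingers measure 114 mm over their backs; the gripper's body (76 mm by 85 mm) begins 54 mm behind the grasp point. The pads swing forward as they close: fully open they stand 13 mm farther back than shut.
Start: joints at [-1.172, 0.087, 0.176, 1.66, 0, 1.571], TCP at [0.214, -0.507, 0.231] pointing down, gripper open.
Joint ranges: [-3.13, 3.13], [-0.85, 1.81], [-1.15, 1.24], [-2.2, 2.28], [-1.44, 1.52], [-3.14, 3.14]. Speed limits (rad/s): [2.22, 2.22, 2.57, 3.14, 3.14, 3.14].

INTERFACE

Orientations are given as a unit quaternion [x, y, z, w].
In Python, from cell import robot gives the robot as it stands.
- The arm moves only by the tool step_arm, never from a script. Its argument "targets" is a list of rows, each an object of numbers: "jaw": the gripper command: -1 is fully open, 1 is shut, values between are in proportion; "dx", "dy", "dz": the shift along the tool's x, y, z in cm; "rx", "ry", "rz": the turn, a rotation vector about the tool's x, y, z in degrees. A call has 1 to 5 rows; each row is the pose to reach, as a shift and turn from the pose commanded when the call began, along the tool's axes at that moment; what a row does not reach only later rows make up. A row lasts 1/10 s, in which the tool goes at most 50 mm and 8.59 degrees, less where a joint would pass 70% of its speed; a pose out of reach is approached as far as the arm can. A call with a gripper value outside its range is refused whole. The fingers move at their own pace and stop on an object; "force" is the grip in N (left out, the last holds). Time passes only in rows, so rows that repeat a pose let the fingers close. It gives the time, the measured TCP pose, the force and the opening at its end, in the units of the state.
- robot.observe(): the state, without advancing time (a new reading comes with each control period).
- robot.read_camera(name): name is "scene" or "top"; returns a dict with "img" (420x560x3 uint8, red, green, blue), "fx", "fy", "cx", "cy" (pixels), "R" (3x3) and "t" (3): a world point X has camera coordinates R X + t. Camera axes: x right, y down, z forward; pixel columns grow to the right and rows downward; lengths in m; the calibration is good to about 2 mm. A picture is of the moment at which its call begins. There is no depth.
- robot.sign_off(): hands the job in, once; it reports no verdict.
The state is a dict: "time_s": time; "q": joint angles; "dq": joint speeds; "tau": joint torques, N m; "ee_pos": TCP position; "tool_rot": TCP orientation; "wrist_force": force on the tool from outside, world axes, zero at the start; "wrist_torque": the same for the moment, N m; "width": opening from 0.0 (shut) to 1.0 (fully open).
Only numpy, scipy, OpenCV 4.12 (cv2) and the standard library are available. Lean on these libraries where they do the work, as an engineer would, in place of code of your own. Each camera call takes 0.05 s, during which the arm holds its last target. There are 200 camera calls.

TASK

On the steel gauging fixture, slide the lock fork by its black knob away from the plug gauge, all the way to its end stop, and leave it there. Then take the gauge by its handle and draw it straight up out of its bore only until the groove round its shaft has just come fully clear of the block's top face (by less than a centimetre), with the rest of the shaft still in the bore. Finish holding it there, still and gripped, without letting go, and leave the other things on the bench where they are.

Things in the scene. Friction and masses are not known exactly. Their poses are not given: they have to be found in the camera images.
- fixture: Steel gauging fixture, a block 90 (x) x 220 (y) x 80 mm (z), fixed to the bench; its place and yaw vary. Origin: centre of its underside, on the bench; z up, y along its length: the bore is near its -y end, the lock slide runs along its +y half. Two guide rails stand 17 mm high on the top face at x = -34 and +34 mm (12 mm wide, from y = -18 to +110 mm), joined by a stop bar of the same height at y = +105 to +110 mm.
- bore_mouth (a point): Centre of the bore's mouth in the fixture's top face: fixture frame (0, -60, 80) mm. Upright through bore, 23 mm in diameter.
- lock_slide (a joint): Travel of the flat aluminium lock fork along the fixture's +y, in m: 0 = fully over the gauge's collar, 0.050 = end stop, collar free. It starts between 0 and 0.014. It moves stiffly (about 2.5 N) and stays where it is left. Fork plate 52 mm wide, 6 mm thick, its top 96 mm above the bench; its two tines straddle the gauge's handle and lie 2 mm above the collar, so the gauge cannot rise until the fork is drawn back.
- slide_knob (a point): Grip point on the axis of the fork's upright round black knob, 20 mm in diameter and 36 mm high (a 26 mm foot, the lowest 6 mm). The point lies 116 mm above the bench, 16 mm below the knob's top; in the fixture's frame x = 0, y = 35 mm + the joint's value. It moves with the slide; the gauge's handle is then 95 mm or more away from it, towards -y.
- gauge: Loose steel plug gauge, about 0.42 kg, standing upright in the bore. Origin: centre of the shaft's lower end; z up along its axis. Shaft 22 mm in diameter from 0 to 70 mm, with a groove 18 mm in diameter from 40 to 46 mm; collar 42 mm in diameter from 70 to 78 mm, which rests on the fixture's top face at the start; round handle 24 mm in diameter from 78 to 132 mm. Released, it drops back into the bore.
- gauge_handle (a point): Grip point on the axis of the gauge's handle, 108 mm above its lower end, 24 mm below the handle's top; at the start 118 mm above the bench. It rises with the gauge.
- gauge_groove (a point): On the gauge's axis at the lower edge of its groove, 40 mm above the gauge's lower end; at the start 30 mm below the bore's mouth, hidden in the bore. Level with the mouth, the whole groove has just come clear.
- setting_ring: Bystander: loose steel ring, 60 mm outside, 22 mm high, on the robot's side of the fixture. Origin: underside.
- v_block: Bystander: loose V-block 50 x 70 x 44 mm beyond the fixture. Origin: underside.
- pin_stand: Bystander: wooden stand 70 x 150 mm with five pin gauges, 67 mm high, at the right. Origin: underside.
- oil_bottle: Bystander: white bottle 52 mm in diameter, 130 mm high, at the left. Origin: underside.
- parallel_block: Bystander: steel block 50 x 75 x 25 mm with three holes, at the left. Origin: underside.
- grinding_wheel: Bystander: white grinding wheel 170 mm in diameter, 22 mm thick, lying at the right. Origin: underside.
- brush: Bystander: brush, 190 mm long, lying at the left.
Things that resemble listed ones, but are neither listed nor needed, are in the scene too. Leave any blue or turquoise look-alike of the gauge alone.

How it is judged:
On the way:
1. the lock fork is at its end stop (value of joint lock_slide above 0.046 m), for 0.2 s.
At the end, for the whole second after the job is handed in: The lock fork is within 5 mm of its end stop; the groove's lower edge stands 0 to 12 mm above the bore's mouth, the shaft below it still in the bore, within 3 mm of the bore's axis and upright within 0.06 rad; the gauge is still (under 10 mm/s) and gripped by the fingers with more than 1.5 N (value of joint lock_slide above 0.045 m and z of gauge_groove in the frame of bore_mouth between 0 and 0.012 m and horizontal distance between gauge and bore_mouth below 0.003 m and angle between the z axis of gauge and the z axis of fixture, either way round below 0.06 rad and linear speed of gauge below 0.01 m/s and contact force between the fingers and gauge above 1.5 N); the arm keeps its last pose, push and grip.
It fails at once if the gauge is pulled right out of the bore (z of gauge in the frame of bore_mouth above 0 m).
It fails at once if a bystander is moved by more than 30 mm (distance of any of setting_ring, v_block, pin_stand, oil_bottle, parallel_block, grinding_wheel, brush from where it was at the start of the episode above 0.03 m).
It also fails if it takes over 40 s, if anything falls off the work surface, if the arm or the gripper's body presses on something with over 40 N, if the wrist force passes 120 N, or if a joint passes its speed limit or range.

## Working session

There is one attempt and no reset: what is moved stays moved. The work goes in short steps, Python scripts to look and compute and a tool call to move; the robot and the scene stay as the last step left them, time stands still between calls to the robot, and variables do not carry over. Pictures are saved under pics/ and viewed, about 8 in all and at most 12, crops included, and the job is handed in when it is done.

Besides the shell and the picture viewer there is one more tool, called after "Call:" as name(argument=value, ...), one argument or row to a line, values as JSON. step_arm: Moves the arm, as the interface text tells. Its arguments: {"type":"object","properties":{"targets":{"type":"array"},"force":{"type":"number"}},"required":["targets"]}

```bash
mkdir -p pics
python3 - <<'E'
from cell import robot
import cv2,numpy as np
for n in("scene","top"):
    c=robot.read_camera(n); np.savez(n+".npz",**{k:c[k] for k in c})
    cv2.imwrite(f"pics/{n}0.png",c["img"][:,:,::-1]); print(n,c["fx"],c["cx"],c["cy"],np.round(c["R"],3).tolist(),c["t"])
o=robot.observe(); print(o["time_s"],o["ee_pos"],o["tool_rot"],o["wrist_force"],o["width"])
E
```

```text
scene 421.7838835592701 281.8396669449266 206.3263041677247 [[0.787, 0.616, -0.014], [0.454, -0.595, -0.663], [-0.417, 0.516, -0.748]] [-0.43697033 -0.15672523  1.38727834]
top 402.36897876308143 276.05945786863765 211.2568831618332 [[0.01, -1.0, -0.002], [-0.999, -0.01, -0.03], [0.03, 0.002, -1.0]] [0.02836168 0.52595466 1.14186116]
0.1 [ 0.21347299 -0.5066429   0.2306401 ] [ 9.80188336e-01  1.98066751e-01 -1.18267493e-04 -6.11958539e-04] [ 0.14113653 -0.3128415   0.5221692 ] 0.999109564796633
```

View pics/scene0.png

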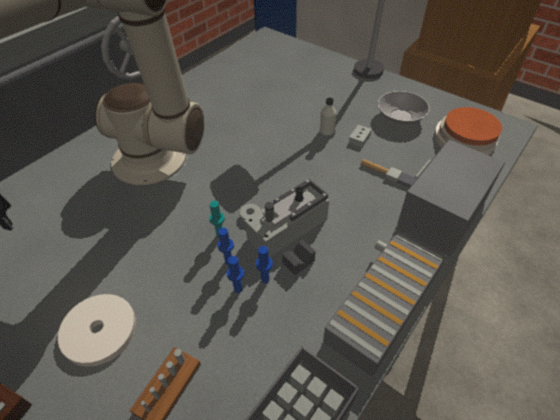

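View pics/top0.png

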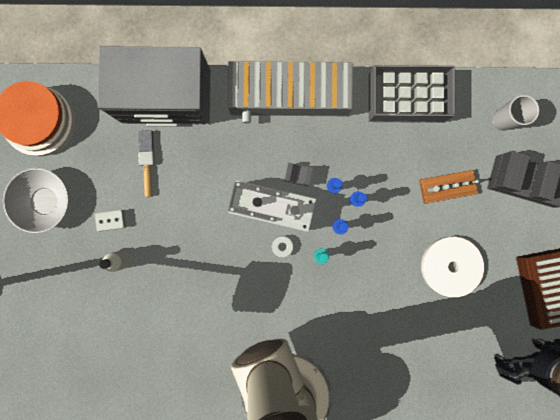

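The fixture is at about (272,205) in the top view and (285,215) in the scene view. The knob is on its left half in the top view. Four blue/teal look-alikes stand on its right and front. Next I'll zoom in on it.

Run:
```python
import cv2,numpy as np
a=np.load("top.npz")["img"][150:270,215:375,::-1]; b=np.load("scene.npz")["img"][165:305,195:345,::-1]
a=cv2.resize(a,None,fx=5,fy=5,interpolation=2); b=cv2.resize(b,None,fx=4,fy=4,interpolation=2)
cv2.imwrite("pics/a.png",a); cv2.imwrite("pics/b.png",b)
```

```text
(no output)
```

View pics/a.png

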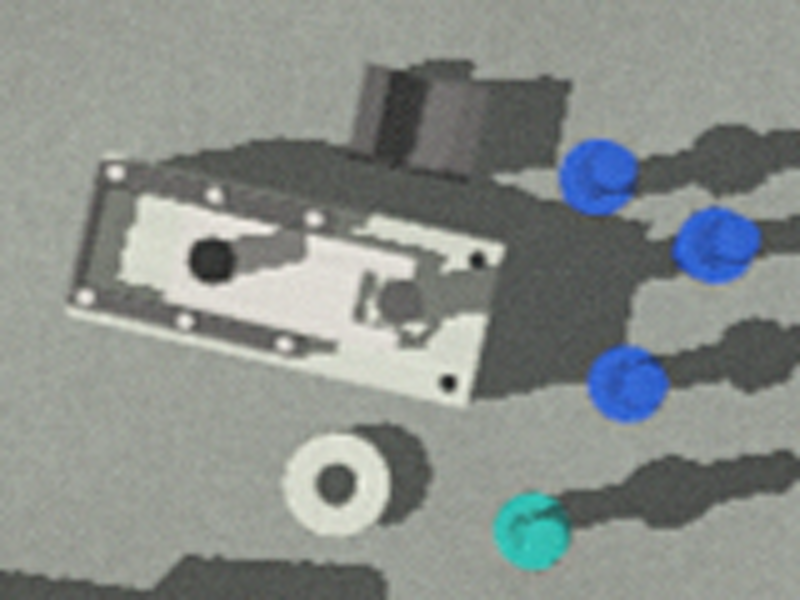

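View pics/b.png

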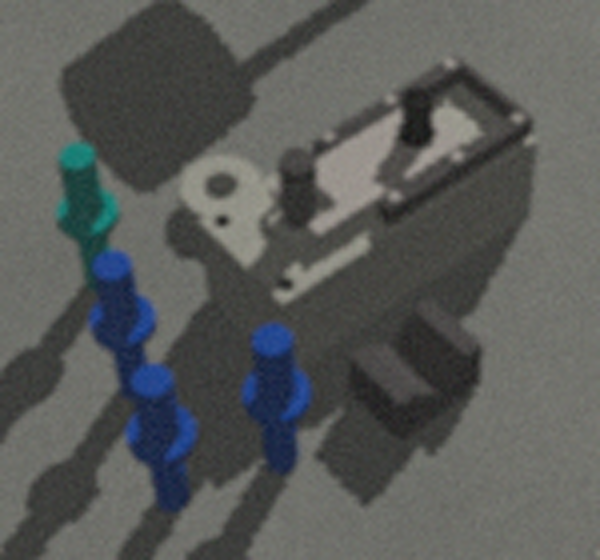

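```bash
cat > fit.py <<'E'
import numpy as np
from scipy.optimize import least_squares
C={n:dict(np.load(n+".npz")) for n in("top","scene")}
def proj(n,X):
    c=C[n]; p=c["R"]@X+c["t"]; return np.array([c["fx"]*p[0]/p[2]+c["cx"],c["fy"]*p[1]/p[2]+c["cy"]])
def px(n,u,v):
    s,o=(5,(215,150)) if n=="top" else (4,(195,165)); return np.array([(u+.5)/s-.5+o[0],(v+.5)/s-.5+o[1]])
F=[("top",505,243,(45,-110,80)),("top",468,405,(-45,-110,80)),("top",68,312,(-45,110,80)),("top",403,300,(0,-60,142)),("top",212,261,(0,None,132)),
("scene",297,160,(0,-60,142)),("scene",416,97,(0,None,132))]
def w(p,f):
    x,y,z=f; y=35+p[3] if y is None else y
    c,s=np.cos(p[2]),np.sin(p[2]); return np.array([p[0]+(c*x-s*y)/1e3,p[1]+(s*x+c*y)/1e3,z/1e3])
if __name__=="__main__":
    r=least_squares(lambda p:np.concatenate([proj(n,w(p,f))-px(n,u,v) for n,u,v,f in F]),[.52,0,-.2,5],x_scale=[.1,.1,.1,10],loss="soft_l1")
    p=r.x; print(p,np.round(r.fun.reshape(-1,2),2).tolist())
    for k,f in dict(knob=(0,None,116),handle=(0,-60,118)).items(): print(k,w(p,f))
E
python3 fit.py
```

```text
[ 0.5392877   0.04482668 -0.2159702   3.7731471 ] [[0.06, -0.04], [0.01, 0.31], [-0.08, 0.48], [-0.43, -0.07], [-0.15, -0.8], [-0.18, 0.26], [-0.19, 0.34]]
knob [0.5475966  0.08269908 0.116     ]
handle [ 0.52642999 -0.01377946  0.118     ]
```

```bash
cat > d.py <<'E'
import sys,numpy as np
from scipy.spatial.transform import Rotation as R
from cell import robot
o=robot.observe(); T=R.from_quat(o["tool_rot"]); yaw=-0.216
def to(p):
    y=np.array([np.cos(yaw),np.sin(yaw),0]); z=np.array([0,0,-1.]); G=R.from_matrix(np.c_[np.cross(y,z),y,z])
    print("cm",np.round(100*T.inv().apply(np.array(p)-o["ee_pos"]),2),"deg",np.round((T.inv()*G).as_rotvec(degrees=True),2))
to([float(a) for a in sys.argv[1:4]])
print(o["time_s"],np.round(o["ee_pos"],4),np.round(o["wrist_force"],1),o["width"],np.round(o["q"],2))
E
python3 d.py .5476 .0827 .23
```

```text
cm [ 53.67 -41.34   0.12] deg [-7.000e-02 -3.000e-02 -5.478e+01]
0.1 [ 0.2135 -0.5066  0.2306] [ 0.1 -0.3  0.5] 0.999109564796633 [-1.17  0.09  0.18  1.66  0.    1.57]
```

Call:
step_arm(
  targets=[
    {"jaw": -1, "dx": 53.7, "dy": -41.3, "dz": 0, "rx": 0, "ry": 0, "rz": -54.8},
    {"jaw": -1, "dx": 53.7, "dy": -41.3, "dz": 0, "rx": 0, "ry": 0, "rz": -54.8},
    {"jaw": -1, "dx": 53.7, "dy": -41.3, "dz": 0, "rx": 0, "ry": 0, "rz": -54.8},
    {"jaw": -1, "dx": 53.7, "dy": -41.3, "dz": 0, "rx": 0, "ry": 0, "rz": -54.8},
    {"jaw": -1, "dx": 53.7, "dy": -41.3, "dz": 0, "rx": 0, "ry": 0, "rz": -54.8},
  ],
)

```text
time_s: 0.6
ee_pos: [0.3374, -0.2876, 0.2311]
tool_rot: [0.838, 0.546, 0.0, -0.0]
wrist_force: [0.1, -0.5, 0.3]
width: 0.999
```

```bash
python3 d.py .5476 .0827 .23
```

```text
cm [42.37  4.25  0.11] deg [ -0.    -0.   -11.48]
0.6 [ 0.3374 -0.2876  0.2311] [ 0.1 -0.5  0.3] 0.9992973786588017 [-0.71 -0.17 -0.07  1.67  0.    1.28]
```

Call:
step_arm(
  targets=[
    {"jaw": -1, "dx": 42.4, "dy": 4.25, "dz": 0, "rx": 0, "ry": 0, "rz": -11.5},
    {"jaw": -1, "dx": 42.4, "dy": 4.25, "dz": 0, "rx": 0, "ry": 0, "rz": -11.5},
    {"jaw": -1, "dx": 42.4, "dy": 4.25, "dz": 0, "rx": 0, "ry": 0, "rz": -11.5},
    {"jaw": -1, "dx": 42.4, "dy": 4.25, "dz": 0, "rx": 0, "ry": 0, "rz": -11.5},
    {"jaw": -1, "dx": 42.4, "dy": 4.25, "dz": 0, "rx": 0, "ry": 0, "rz": -11.5},
  ],
)

```text
time_s: 1.1
ee_pos: [0.4621, -0.0707, 0.2312]
tool_rot: [0.781, 0.625, 0.0, 0.0]
wrist_force: [0.4, -1.2, -0.0]
width: 0.998
```

```bash
python3 d.py .5476 .0827 .23
```

```text
cm [16.84  4.97  0.12] deg [ 0.01  0.   -0.3 ]
1.1 [ 0.4621 -0.0707  0.2312] [ 0.4 -1.2 -0. ] 0.997831406531451 [-0.15 -0.11 -0.02  1.66 -0.    1.64]
```

Call:
step_arm(
  targets=[
    {"jaw": -1, "dx": 16.8, "dy": 5.0, "dz": 0, "rx": 0, "ry": 0, "rz": -0.3},
    {"jaw": -1, "dx": 16.8, "dy": 5.0, "dz": 0, "rx": 0, "ry": 0, "rz": -0.3},
    {"jaw": -1, "dx": 16.8, "dy": 5.0, "dz": 0, "rx": 0, "ry": 0, "rz": -0.3},
    {"jaw": -1, "dx": 16.8, "dy": 5.0, "dz": 4, "rx": 0, "ry": 0, "rz": -0.3},
    {"jaw": -1, "dx": 16.8, "dy": 5.0, "dz": 7, "rx": 0, "ry": 0, "rz": -0.3},
  ],
)

```text
time_s: 1.6
ee_pos: [0.5482, 0.0833, 0.1589]
tool_rot: [0.778, 0.628, -0.0, -0.0]
wrist_force: [-0.2, -1.0, -0.5]
width: 1.002
```

```bash
python3 d.py .5476 .0827 .102
python3 - <<'E'
from cell import robot
import cv2,numpy as np
o=[]
for n,(r,c) in dict(top=(130,200),scene=(120,190)).items():
    k=robot.read_camera(n)["img"][r:r+150,c:c+190 if 0 else c+150,::-1]; o.append(cv2.resize(k,(400,400),interpolation=2))
cv2.imwrite("pics/c.png",np.hstack(o))
E
```

```text
cm [-0.07 -0.05  5.69] deg [-0.05 -0.01  0.2 ]
1.6 [0.5482 0.0833 0.1589] [-0.2 -1.  -0.5] 1.0020863541818985 [0.15 0.08 0.03 1.52 0.   1.93]
```

View pics/c.png

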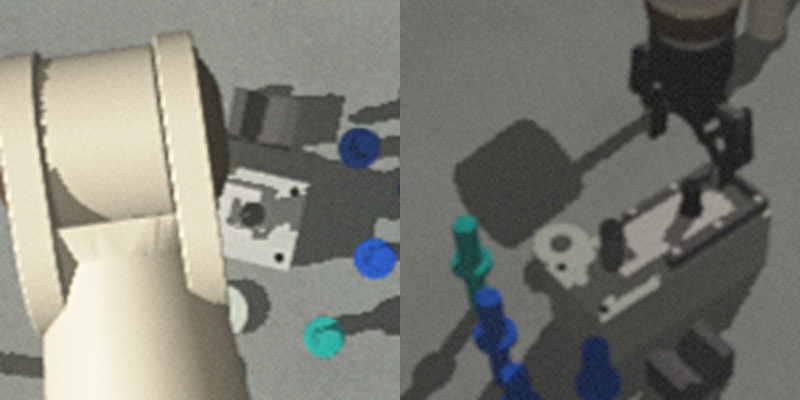

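Call:
step_arm(
  targets=[
    {"jaw": -1, "dx": 0, "dy": 0, "dz": 3},
    {"jaw": -1, "dx": 0, "dy": 0, "dz": 5.8},
    {"jaw": -1, "dx": 0, "dy": 0, "dz": 5.8},
    {"jaw": 1, "dx": 0, "dy": 0, "dz": 5.8},
    {"jaw": 1, "dx": 0, "dy": 0, "dz": 5.8},
  ],
  force=30,
)

```text
$.targets[0]: bad value
```

Call:
step_arm(
  targets=[
    {"jaw": 1, "dx": 0},
    {"jaw": 1, "dx": 0},
    {"jaw": 1, "dx": 0},
    {"jaw": 1, "dx": 0},
    {"jaw": 1, "dx": 0},
  ],
)

```text
$.targets[0]: bad value
```

```bash
python3 d.py .5476 .0827 .101
```

```text
cm [0.26 0.23 5.54] deg [-0.43  0.17  0.09]
1.7 [0.5452 0.0807 0.1564] [-0.4 -0.4  0.4] 1.0009222885970832 [ 0.15  0.08  0.03  1.52 -0.    1.93]
```

Call:
step_arm(
  targets=[
    {"jaw": -1, "dx": 0, "dy": 0, "dz": 3, "rx": 0, "ry": 0, "rz": 0},
    {"jaw": -1, "dx": 0, "dy": 0, "dz": 4, "rx": 0, "ry": 0, "rz": 0},
    {"jaw": -1, "dx": 0, "dy": 0, "dz": 4, "rx": 0, "ry": 0, "rz": 0},
  ],
  force=30,
)

```text
time_s: 2.0
ee_pos: [0.5467, 0.0796, 0.1211]
tool_rot: [0.779, 0.626, -0.001, -0.0]
wrist_force: [-0.0, -1.0, -0.7]
width: 1.002
```

```bash
python3 d.py .5476 .0827 .101
```

```text
cm [0.32 0.03 2.01] deg [-0.08  0.03 -0.05]
2.0 [0.5467 0.0796 0.1211] [-0.  -1.  -0.7] 1.0023655895954044 [ 0.14  0.08 -0.04  1.45 -0.    1.93]
```

Call:
step_arm(
  targets=[
    {"jaw": -1, "dx": 0.3, "dy": 0, "dz": 2, "rx": 0, "ry": 0, "rz": 0},
    {"jaw": -1, "dx": 0.3, "dy": 0, "dz": 2, "rx": 0, "ry": 0, "rz": 0},
    {"jaw": 1, "dx": 0.3, "dy": 0, "dz": 2, "rx": 0, "ry": 0, "rz": 0},
    {"jaw": 1, "dx": 0.3, "dy": 0, "dz": 2, "rx": 0, "ry": 0, "rz": 0},
    {"jaw": 1, "dx": 0.3, "dy": 0, "dz": 2, "rx": 0, "ry": 0, "rz": 0},
  ],
  force=30,
)

```text
time_s: 2.5
ee_pos: [0.5484, 0.0831, 0.1025]
tool_rot: [0.779, 0.627, 0.001, 0.0]
wrist_force: [0.0, 0.6, 0.6]
width: 0.516
```

Call:
step_arm(
  targets=[
    {"jaw": 1, "dx": 0, "dy": 0, "dz": 0, "rx": 0, "ry": 0, "rz": 0},
    {"jaw": 1, "dx": 0, "dy": 0, "dz": 0, "rx": 0, "ry": 0, "rz": 0},
    {"jaw": 1, "dx": 0, "dy": 0, "dz": 0, "rx": 0, "ry": 0, "rz": 0},
    {"jaw": 1, "dx": 0, "dy": 0, "dz": 0, "rx": 0, "ry": 0, "rz": 0},
    {"jaw": 1, "dx": 0, "dy": 0, "dz": 0, "rx": 0, "ry": 0, "rz": 0},
  ],
)

```text
time_s: 3.0
ee_pos: [0.548, 0.0831, 0.1018]
tool_rot: [0.779, 0.627, 0.0, 0.0]
wrist_force: [-1.7, -1.1, 5.3]
width: 0.215
```

```bash
python3 d.py .5476 .0827 .101
```

```text
cm [-0.05 -0.03  0.08] deg [ 0.03 -0.01 -0.  ]
3.0 [0.548  0.0831 0.1018] [-1.7 -1.1  5.3] 0.21516676071513013 [ 0.15  0.09 -0.07  1.41 -0.    1.94]
```

Call:
step_arm(
  targets=[
    {"jaw": 1, "dx": 1, "dy": 0, "dz": 0, "rx": 0, "ry": 0, "rz": 0},
    {"jaw": 1, "dx": 2, "dy": 0, "dz": 0, "rx": 0, "ry": 0, "rz": 0},
    {"jaw": 1, "dx": 3, "dy": 0, "dz": 0, "rx": 0, "ry": 0, "rz": 0},
    {"jaw": 1, "dx": 4, "dy": 0, "dz": 0, "rx": 0, "ry": 0, "rz": 0},
    {"jaw": 1, "dx": 4.3, "dy": 0, "dz": 0, "rx": 0, "ry": 0, "rz": 0},
  ],
)

```text
time_s: 3.5
ee_pos: [0.5576, 0.1256, 0.1018]
tool_rot: [0.779, 0.627, 0.0, 0.0]
wrist_force: [-0.2, -2.1, 5.8]
width: 0.218
```

Call:
step_arm(
  targets=[
    {"jaw": 1, "dx": 0.1, "dy": 0, "dz": 0, "rx": 0, "ry": 0, "rz": 0},
    {"jaw": 1, "dx": 0.2, "dy": 0, "dz": 0, "rx": 0, "ry": 0, "rz": 0},
    {"jaw": 1, "dx": 0.2, "dy": 0, "dz": 0, "rx": 0, "ry": 0, "rz": 0},
  ],
)

```text
time_s: 3.8
ee_pos: [0.5579, 0.127, 0.1018]
tool_rot: [0.779, 0.627, 0.0, 0.0]
wrist_force: [-0.9, -0.8, 5.1]
width: 0.217
```

Call:
step_arm(
  targets=[
    {"jaw": 1, "dx": 0.1, "dy": 0, "dz": 0, "rx": 0, "ry": 0, "rz": 0},
    {"jaw": 1, "dx": 0.2, "dy": 0, "dz": 0, "rx": 0, "ry": 0, "rz": 0},
    {"jaw": 1, "dx": 0.2, "dy": 0, "dz": 0, "rx": 0, "ry": 0, "rz": 0},
  ],
)

```text
time_s: 4.1
ee_pos: [0.5579, 0.1274, 0.1018]
tool_rot: [0.78, 0.626, -0.001, 0.001]
wrist_force: [-1.8, -9.5, 7.2]
width: 0.218
```

Call:
step_arm(
  targets=[
    {"jaw": 1, "dx": 0, "dy": 0, "dz": 0, "rx": 0, "ry": 0, "rz": 0},
    {"jaw": 1, "dx": 0.1, "dy": 0, "dz": 0, "rx": 0, "ry": 0, "rz": 0},
    {"jaw": 1, "dx": 0.1, "dy": 0, "dz": 0, "rx": 0, "ry": 0, "rz": 0},
  ],
)

```text
time_s: 4.4
ee_pos: [0.558, 0.1275, 0.1018]
tool_rot: [0.78, 0.626, -0.002, 0.002]
wrist_force: [-3.4, -14.5, 7.6]
width: 0.215
```

Call:
step_arm(
  targets=[
    {"jaw": -1, "dx": 0, "dy": 0, "dz": 0, "rx": 0, "ry": 0, "rz": 0},
    {"jaw": -1, "dx": 0, "dy": 0, "dz": 0, "rx": 0, "ry": 0, "rz": 0},
    {"jaw": -1, "dx": 0, "dy": 0, "dz": 0, "rx": 0, "ry": 0, "rz": 0},
    {"jaw": -1, "dx": 0, "dy": 0, "dz": 0, "rx": 0, "ry": 0, "rz": 0},
    {"jaw": -1, "dx": 0, "dy": 0, "dz": 0, "rx": 0, "ry": 0, "rz": 0},
  ],
)

```text
time_s: 4.9
ee_pos: [0.5582, 0.1302, 0.1012]
tool_rot: [0.779, 0.627, -0.0, -0.0]
wrist_force: [-0.3, -0.3, 0.4]
width: 1.0
```

Call:
step_arm(
  targets=[
    {"jaw": -1, "dx": 0, "dy": 0, "dz": -3, "rx": 0, "ry": 0, "rz": 0},
    {"jaw": -1, "dx": 0, "dy": 0, "dz": -7, "rx": 0, "ry": 0, "rz": 0},
    {"jaw": -1, "dx": 0, "dy": 0, "dz": -7, "rx": 0, "ry": 0, "rz": 0},
  ],
)

```text
time_s: 5.2
ee_pos: [0.56, 0.1306, 0.1768]
tool_rot: [0.779, 0.627, 0.003, 0.002]
wrist_force: [-0.0, 0.3, 0.6]
width: 0.998
```

```bash
python3 d.py .5264 -.0138 .172
```

```text
cm [-14.82  -0.19   0.43] deg [ 0.39 -0.19  0.01]
5.2 [0.56   0.1306 0.1768] [-0.   0.3  0.6] 0.9980140609913393 [0.23 0.13 0.11 1.55 0.   2.02]
```

Call:
step_arm(
  targets=[
    {"jaw": -1, "dx": -5, "dy": 0, "dz": 0, "rx": 0, "ry": 0, "rz": 0},
    {"jaw": -1, "dx": -10, "dy": -0.1, "dz": 0, "rx": 0, "ry": 0, "rz": 0},
    {"jaw": -1, "dx": -14.6, "dy": -0.1, "dz": 0, "rx": 0, "ry": 0, "rz": 0},
    {"jaw": -1, "dx": -14.6, "dy": -0.1, "dz": 0, "rx": 0, "ry": 0, "rz": 0},
    {"jaw": -1, "dx": -14.6, "dy": -0.1, "dz": 0, "rx": 0, "ry": 0, "rz": 0},
  ],
)

```text
time_s: 5.7
ee_pos: [0.5259, -0.0132, 0.1713]
tool_rot: [0.78, 0.626, 0.0, 0.0]
wrist_force: [-0.7, 0.2, 0.4]
width: 0.999
```

```bash
python3 - <<'E'
from cell import robot
import cv2,numpy as np
o=[]
for n,(r,c) in dict(top=(150,200),scene=(140,205)).items():
    k=robot.read_camera(n)["img"][r:r+120,c:c+120,::-1]; o.append(cv2.resize(k,(400,400),interpolation=2))
cv2.imwrite("pics/d.png",np.hstack(o))
E
python3 d.py .5264 -.0138 .104
```

```text
cm [-0.2   0.07  6.72] deg [ 0.   -0.02  0.02]
5.8 [ 0.5262 -0.0117  0.1712] [-0.5 -0.2 -0. ] 1.000583269128582 [-0.02  0.02 -0.01  1.54  0.    1.76]
```

View pics/d.png

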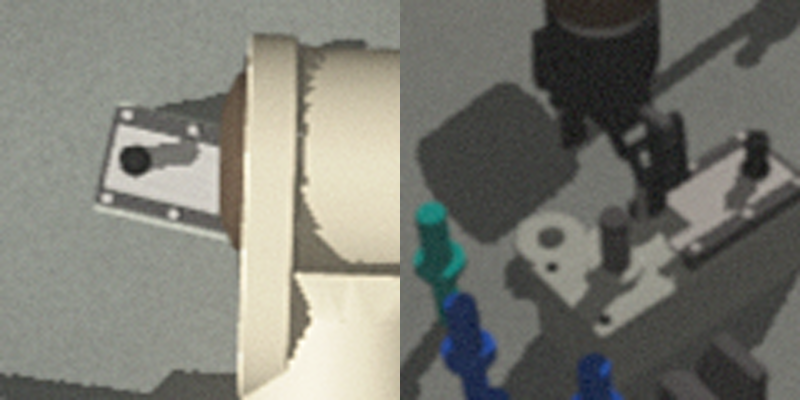

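The fork plate now meets the stop bar, with the knob at (135,160) in the left half. The gripper straddles the grey gauge handle.

Call:
step_arm(
  targets=[
    {"jaw": -1, "dx": -0.1, "dy": 0.1, "dz": 3, "rx": 0, "ry": 0, "rz": 0},
    {"jaw": -1, "dx": -0.1, "dy": 0.1, "dz": 6, "rx": 0, "ry": 0, "rz": 0},
    {"jaw": -1, "dx": -0.1, "dy": 0.1, "dz": 7.1, "rx": 0, "ry": 0, "rz": 0},
    {"jaw": -1, "dx": -0.1, "dy": 0.1, "dz": 7.1, "rx": 0, "ry": 0, "rz": 0},
    {"jaw": 1, "dx": -0.1, "dy": 0.1, "dz": 7.1, "rx": 0, "ry": 0, "rz": 0},
  ],
  force=50,
)

```text
time_s: 6.3
ee_pos: [0.5272, -0.013, 0.1013]
tool_rot: [0.779, 0.627, 0.0, 0.0]
wrist_force: [-0.1, -0.5, 0.5]
width: 0.859
```

Call:
step_arm(
  targets=[
    {"jaw": 1, "dx": 0, "dy": 0, "dz": 0, "rx": 0, "ry": 0, "rz": 0},
    {"jaw": 1, "dx": 0, "dy": 0, "dz": 0, "rx": 0, "ry": 0, "rz": 0},
    {"jaw": 1, "dx": 0, "dy": 0, "dz": 0, "rx": 0, "ry": 0, "rz": 0},
    {"jaw": 1, "dx": 0, "dy": 0, "dz": 0, "rx": 0, "ry": 0, "rz": 0},
    {"jaw": 1, "dx": 0, "dy": 0, "dz": 0, "rx": 0, "ry": 0, "rz": 0},
  ],
)

```text
time_s: 6.8
ee_pos: [0.5269, -0.0135, 0.1011]
tool_rot: [0.779, 0.627, 0.0, 0.0]
wrist_force: [-2.5, -0.2, 5.9]
width: 0.268
```

Call:
step_arm(
  targets=[
    {"jaw": 1, "dx": 0, "dy": 0, "dz": 0, "rx": 0, "ry": 0, "rz": 0},
    {"jaw": 1, "dx": 0, "dy": 0, "dz": 0, "rx": 0, "ry": 0, "rz": 0},
    {"jaw": 1, "dx": 0, "dy": 0, "dz": 0, "rx": 0, "ry": 0, "rz": 0},
  ],
)

```text
time_s: 7.1
ee_pos: [0.5268, -0.0135, 0.101]
tool_rot: [0.779, 0.627, 0.0, 0.0]
wrist_force: [-2.6, 1.0, 6.2]
width: 0.27
```

```bash
python3 d.py .5264 -.0138 .100; python3 d.py .5264 -.0138 .100
```

```text
cm [-0.03 -0.04  0.1 ] deg [ 0.04 -0.02 -0.01]
7.1 [ 0.5268 -0.0135  0.101 ] [-2.6  1.   6.2] 0.2700344963996712 [-0.03  0.02 -0.14  1.4   0.    1.76]
cm [-0.03 -0.04  0.1 ] deg [ 0.04 -0.02 -0.01]
7.1 [ 0.5268 -0.0135  0.101 ] [-2.6  1.   6.2] 0.2700344963996712 [-0.03  0.02 -0.14  1.4   0.    1.76]
```

Call:
step_arm(
  targets=[
    {"jaw": 1, "dx": 0, "dy": 0, "dz": -0.3, "rx": 0, "ry": 0, "rz": 0},
    {"jaw": 1, "dx": 0, "dy": 0, "dz": -0.6, "rx": 0, "ry": 0, "rz": 0},
    {"jaw": 1, "dx": 0, "dy": 0, "dz": -0.9, "rx": 0, "ry": 0, "rz": 0},
    {"jaw": 1, "dx": 0, "dy": 0, "dz": -1.2, "rx": 0, "ry": 0, "rz": 0},
    {"jaw": 1, "dx": 0, "dy": 0, "dz": -1.5, "rx": 0, "ry": 0, "rz": 0},
  ],
)

```text
time_s: 7.6
ee_pos: [0.5267, -0.0136, 0.1153]
tool_rot: [0.779, 0.627, -0.0, -0.0]
wrist_force: [0.8, 0.3, -5.2]
width: 0.271
```

```bash
python3 d.py .5264 -.0138 .137
```

```text
cm [-0.03 -0.02 -2.17] deg [-0.02  0.   -0.  ]
7.6 [ 0.5267 -0.0136  0.1153] [ 0.8  0.3 -5.2] 0.2713697121645949 [-0.03  0.02 -0.12  1.43  0.    1.76]
```

Wrist force is −5 N, which is about the gauge's weight, so it is lifting freely.

Call:
step_arm(
  targets=[
    {"jaw": 1, "dx": 0, "dy": 0, "dz": -0.5, "rx": 0, "ry": 0, "rz": 0},
    {"jaw": 1, "dx": 0, "dy": 0, "dz": -1.0, "rx": 0, "ry": 0, "rz": 0},
    {"jaw": 1, "dx": 0, "dy": 0, "dz": -1.5, "rx": 0, "ry": 0, "rz": 0},
    {"jaw": 1, "dx": 0, "dy": 0, "dz": -1.9, "rx": 0, "ry": 0, "rz": 0},
    {"jaw": 1, "dx": 0, "dy": 0, "dz": -2.1, "rx": 0, "ry": 0, "rz": 0},
  ],
)

```text
time_s: 8.1
ee_pos: [0.5269, -0.0135, 0.1369]
tool_rot: [0.779, 0.627, 0.0, 0.0]
wrist_force: [-0.4, 0.0, -5.0]
width: 0.266
```

Call:
step_arm(
  targets=[
    {"jaw": 1, "dx": 0, "dy": 0, "dz": 0, "rx": 0, "ry": 0, "rz": 0},
    {"jaw": 1, "dx": 0, "dy": 0, "dz": 0, "rx": 0, "ry": 0, "rz": 0},
    {"jaw": 1, "dx": 0, "dy": 0, "dz": 0, "rx": 0, "ry": 0, "rz": 0},
  ],
)

```text
time_s: 8.4
ee_pos: [0.5266, -0.0136, 0.136]
tool_rot: [0.779, 0.627, -0.0, -0.0]
wrist_force: [-0.8, 0.7, -5.1]
width: 0.269
```

```bash
python3 d.py .5264 -.0138 .137
python3 - <<'E'
from cell import robot
import cv2
k=robot.read_camera("scene"); import numpy as np
cv2.imwrite("pics/e.png",cv2.resize(k["img"][165:265,225:345,::-1],None,fx=6,fy=6,interpolation=2))
from fit import proj,w
p=[.5393,.0448,-.216,4]
for nm,f in dict(mouth=(0,-60,80),groovelow=(0,-60,86),collarbot=(0,-60,116),collartop=(0,-60,124),knob_end=(0,85,132)).items(): print(nm,(proj("scene",w(p,f))-[225,165])*6)
E
```

```text
cm [-0.03 -0.01 -0.1 ] deg [-0.02  0.   -0.  ]
8.4 [ 0.5266 -0.0136  0.136 ] [-0.8  0.7 -5.1] 0.26857926606403953 [-0.03  0.02 -0.08  1.47  0.    1.76]
mouth [267.41060244 334.24324935]
groovelow [266.9202691  325.41338571]
collarbot [264.4070961  280.15646861]
collartop [263.71906989 267.76657558]
knob_end [519.23611373  96.61958472]
```

View pics/e.png

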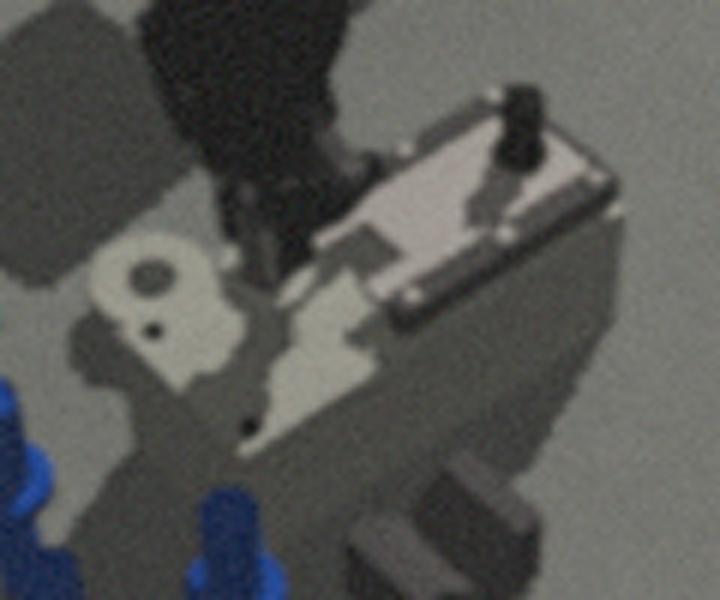

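The knob top is at about (522,95), against (519,97) predicted for the end stop, so the slide is at its end. The gauge is in shadow, so I'll brighten that part of the picture.

Run:
```python
from cell import robot
import cv2,numpy as np
k=np.mean([robot.read_camera("scene")["img"].astype(float) for _ in range(8)],0)[200:235,250:290,::-1]
cv2.imwrite("pics/f.png",cv2.resize(np.clip((k-15)*2.6,0,255).astype(np.uint8),None,fx=15,fy=15,interpolation=2))
from fit import proj,w
p=[.5393,.0448,-.216,4]
for z in (80,86,92,116,124): print(z,(proj("scene",w(p,(0,-60,z)))-[250,200])*15)
```

```text
80 [293.52650609 310.60812337]
86 [292.30067276 288.53346427]
92 [291.064757   266.27724201]
116 [286.01774024 175.39117152]
124 [284.29767474 144.41643896]
```

View pics/f.png

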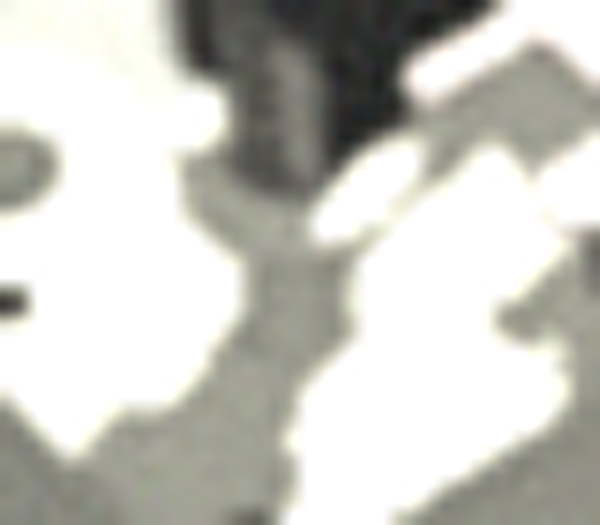

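```bash
python3 -c "
from cell import robot
o=robot.observe();print(o['time_s'],o['ee_pos'],o['wrist_force'],o['width']);print(robot.sign_off())"
```

```text
8.85 [ 0.52669979 -0.01355439  0.13626831] [ 0.07995488  0.15365033 -3.98316907] 0.2706265391964292
the job is handed in; nothing more can be done
None
```

The lock fork is at its end stop and the gauge is drawn up about 35 mm, held gripped in its bore. I handed the job in at 8.85 s; sign-off gives no verdict.

- **Fork:** it travelled 45 mm, then stopped with up to 15 N of push. Afterwards the knob's pixel position in the scene camera matched the end stop to within a few millimetres.
- **Gauge height:** the tool rose from 0.101 m to 0.136 m, so the groove's lower edge should stand about 5 mm above the bore's mouth, inside the 0 to 12 mm allowed. This assumes the gauge did not slip in the fingers.
- **Grip:** the wrist carries about 4 to 5 N, close to the gauge's weight. The opening held steady at about 23 mm, close to the 24 mm handle.
- **Weak check:** in the last brightened picture the gauge is in shadow. The shaft shows below the raised collar, but the edges are too fuzzy to measure the groove itself. Its height rests on the arm's own readings.
- **Other items:** I saw no contact with bystanders or look-alikes, but did not measure their positions again at the end.

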